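# Find the access flap in the bench trunking and push it open

### The job

One of the four identical cream covers in the top of the bench trunking is a pivoted access flap over the air and vacuum taps; the other three are blanks. Press down on the ribbed far end of the covers with the fingertips, without forcing them, to find the one that rocks, then push that flap right over until it stands open at its stop. Only touch and push: do not grip the flap, and leave the small things standing round the trunking where they are.

Things in the scene. Friction and masses are not known exactly. Their poses are not given: they have to be found in the camera images.
- trunking: Grey bench service trunking, fixed: 424 mm long (its y), 150 mm deep (its x, away from the robot), 70 mm high, three sockets on its front. Origin: middle of its underside. Along y in its top lie four cream covers that look alike, 124 (x) by 91 mm (y), flush with the top, with grey ribs across the far (+x) end. Three are clipped-down blanks; one, in any place, is the access flap
- cover_place_1 (a point): Middle of the top face of the cover in the first (leftmost, +y) place, 70 mm above the worktop; axes as the trunking's. The places are 100 mm apart. The flap, in whichever place it lies, is a plate 8 mm thick on an axle along y, 14 mm beyond (+x of) the middle of the cover and 4 mm below its top: 48 mm of it lie beyond the axle, 76 mm on the robot's side
- cover_place_2 (a point): Middle of the top face of the cover in the second place, 70 mm above the worktop; axes as the trunking's. The places are 100 mm apart. Pressed on its ribs, 34 to 49 mm beyond the cover's middle, the flap yields to 2 to 3 N: its far end sinks, its near end rises. Nearer the robot it is firm. A blank, on a foam gasket, gives straight down, 1 mm at 8 N, at most 3 mm, and springs back
- cover_place_3 (a point): Middle of the top face of the cover in the third place, 70 mm above the worktop; axes as the trunking's. The places are 100 mm apart. Under the flap's far end the trunking is 60 mm deep and empty, so a fingertip can follow it down between the axle and the rim, which lies 49 mm beyond the axle
- cover_place_4 (a point): Middle of the top face of the cover in the fourth (rightmost, -y) place, 70 mm above the worktop; axes as the trunking's. The places are 100 mm apart. Once the flap's near end stands up, it can be pushed up and over, away from the robot, in an arc of 76 mm radius about the axle
- flap (a joint): Angle of the access flap, wherever it lies: 0 shut and flush, growing as its far end sinks and its near end rises; 1.57 upright; 1.75 fully open at its stop, leaning a little away from the robot. The axle is stiff (0.05 N m): the flap stays at any angle it is left at
- timer: Bystander: white bench timer, 62 x 64 x 18 mm, loose on the worktop in front of the trunking; origin at the middle of its underside
- vial_b: Bystander: small glass vial with a red cap, 21 mm wide, 45 mm high, standing loose in front of the trunking; origin at the middle of its underside
- glass_beaker: Bystander: small glass beaker, 55 x 59 x 66 mm, standing loose behind the trunking; origin at the middle of its underside

How it is judged:
By the outcome, as a careful person would: the job done as asked, in the order asked, and still so for the second after the job is handed in, with the robot touching nothing.
It also fails if it takes over 48 s, if anything falls off the work surface, if the arm or the gripper's body presses on something with over 40 N, if the wrist force passes 120 N, or if a joint passes its speed limit or range.

### The arm

A 6-joint arm with a two-finger parallel gripper is mounted at the origin on a cart in front of the work surface, level with it; the furniture and walls round the work are solid. World frame = base frame: x ahead of the robot, y to its left, z up, the work surface at z = 0. Lengths are in m, angles in degrees, forces in N, time in s.
With the tool pointing down it reaches from about 0.2 to 0.875 m from the base axis. Payload 3.4 kg.
Tool frame: the origin (TCP) lies midway between the tips of the shut fingers; the grasp point (between the pads) lies 19 mm behind it (manip.tcp_to_grasp is the distance from the TCP to the grasp point, in m); z points along the fingers, y is the direction in which the jaws open and shut (so a half turn about z gives the same grasp; the last joint's range is limited). The gripper opens to 94 mm and grips with 3 to 60 N. Pads are 16 mm wide; open, the fingers measure 119 mm over their backs; the gripper's body (75 mm by 177 mm) begins 78 mm behind the grasp point.
Start: joints at [-81.475, 15.808, 86.224, -0, 77.962, -6.933], TCP at [0.153, -0.554, 0.183] pointing down, gripper open.
Joint ranges: [-165.64, 165.64], [-43.16, 119.46], [12.63, 154.43], [-67.54, 247.53], [6.08, 155.33], [-154.97, 154.97]. Speed limits (degrees/s): [147.25, 147.25, 180, 180, 180, 180].

### API

Orientations are given as [roll, pitch, yaw] about the fixed x, y, z axes, in that order (R = Rz(yaw) Ry(pitch) Rx(roll)).
In Python, from workcell import manip gives the robot as it stands.
- The arm moves only by the tool carry_out, never from a script. Its argument "steps" is a list that holds one entry, the list of rows, each a list of 6 numbers: the shift along the tool's x, y, z in cm, then the turn, a rotation vector about the tool's x, y, z in rad. In form: [[[x, y, z, ax, ay, az], ...]]. A call has 1 to 8 rows; each row shifts and turns the commanded pose from where the row before left it, along the tool's axes as they then stand; what a row does not reach is not made up. A row lasts 1/10 s, in which the tool goes at most 50 mm and 8.59 degrees, less where a joint would pass 70% of its speed; a pose out of reach is approached as far as the arm can. A call is refused whole if a number of a shift passes 5 or a number of a turn 0.15, either way. A call with a gripper value outside its range is refused whole. "claw" is the finger opening in cm, from 0 to 9.4, set as the call begins (left out, the last holds). The fingers move at their own pace and stop on an object; "newtons" is the grip in N (left out, the last holds). Time passes only in rows, so rows that do not move let the fingers close. It gives the time, the measured TCP pose, the force and the opening at its end, in the units of the state.
- manip.get_state(): the state, without advancing time (a new reading comes with each control period).
- manip.snapshot(name): name is "scene" or "side" or "wrist"; returns a dict with "frame" (480x640x3 uint8, red, green, blue), "fovy" (degrees; the focal length in pixels is half the picture's height over the tangent of half this angle, whatever the lens; pixels are square), "cx", "cy" (the principal point, pixels), "R" (3x3) and "t" (3): a world point X has camera coordinates R X + t. Camera axes: x right, y down, z forward; pixel columns grow to the right and rows downward; lengths in m; the calibration is good to about 2 mm. A picture is of the moment at which its call begins. There is no depth.
- manip.sign_off(): hands the job in, once; it reports no verdict.
The state is a dict: "time": time; "qpos": joint angles; "dq": joint speeds; "joint_efforts": joint torques, N m; "tool_pos": TCP position; "orientation": TCP orientation; "force": force on the tool from outside, world axes, zero at the start; "moment": the same for the moment, N m; "gripper_width": opening from 0.0 (shut) to 1.0 (fully open).
Only numpy, scipy, OpenCV 4.12 (cv2) and the standard library are available. Lean on these libraries where they do the work, as an engineer would, in place of code of your own. Each camera call takes 0.05 s, during which the arm holds its last target.

## Working session

There is one attempt and no reset: what is moved stays moved. The work goes in short steps, Python scripts to look and compute and a tool call to move; the robot and the scene stay as the last step left them, time stands still between calls to the robot, and variables do not carry over. Pictures are saved under pics/ and viewed, and the job is handed in when it is done.

Besides the shell and the picture viewer there is one more tool, called after "Call:" as a command line: name --argument value ..., lists and objects as JSON in quotes. carry_out: Moves the arm, as the interface text tells. Its arguments: {"type":"object","properties":{"steps":{"type":"array"},"claw":{"type":"number"},"newtons":{"type":"number"}},"required":["steps"]}

```bash
mkdir -p pics; ls
python3 - <<'E'
from workcell import manip
import cv2,json,numpy as np
for n in ["scene","side","wrist"]:
    s=manip.snapshot(n); cv2.imwrite(f"pics/{n}0.png",s["frame"][:,:,::-1])
    print(n,s["fovy"],s["cx"],s["cy"],np.round(s["R"],4).tolist(),np.round(s["t"],4).tolist(), s.keys())
    np.savez(f"{n}0.npz",**{k:s[k] for k in ["fovy","cx","cy","R","t"]})
print(manip.get_state())
E
```

```text
pics
scene 49.74849104888412 319.8719857564511 246.49637427070923 [[-0.6584, -0.7527, 0.0015], [-0.3371, 0.2931, -0.8947], [0.673, -0.5896, -0.4467]] [0.3278, 0.2633, 0.5373] dict_keys(['frame', 'fovy', 'cx', 'cy', 'R', 't'])
side 42.33636304910888 309.02176332721467 246.47220835562922 [[0.9409, -0.3384, -0.0142], [-0.2027, -0.5289, -0.8242], [0.2713, 0.7783, -0.5662]] [-0.5108, 0.1606, 1.0111] dict_keys(['frame', 'fovy', 'cx', 'cy', 'R', 't'])
wrist 65.0753207116534 320.0971447430483 230.82770571491062 [[0.2666, -0.9638, -0.002], [-0.9273, -0.2571, 0.2723], [-0.2629, -0.0708, -0.9622]] [-0.5741, -0.029, 0.3914] dict_keys(['frame', 'fovy', 'cx', 'cy', 'R', 't'])
{'time': 0.15, 'qpos': array([-8.14768841e+01,  1.58396569e+01,  8.62769479e+01, -1.00934746e-03,
        7.79624070e+01, -6.93135103e+00]), 'dq': array([ 0.02562524, -0.19600874, -0.20097998,  0.07702635,  0.10484417,
        0.0028206 ]), 'joint_efforts': array([ 2.33836736e-04, -4.04926336e+01, -2.37432218e+01,  7.01070135e-02,
        3.15976725e-02, -8.82260383e-05]), 'tool_pos': array([ 0.1531565 , -0.55376191,  0.18201111]), 'orientation': array([-1.79921447e+02, -8.55549320e-03,  1.54546722e+01]), 'force': array([ 0.7845331 , -0.13140955, -0.11682105]), 'moment': array([ 0.07105664, -0.01532121,  0.02603646]), 'gripper_width': 0.9988737197862199}
```

View pics/scene0.png

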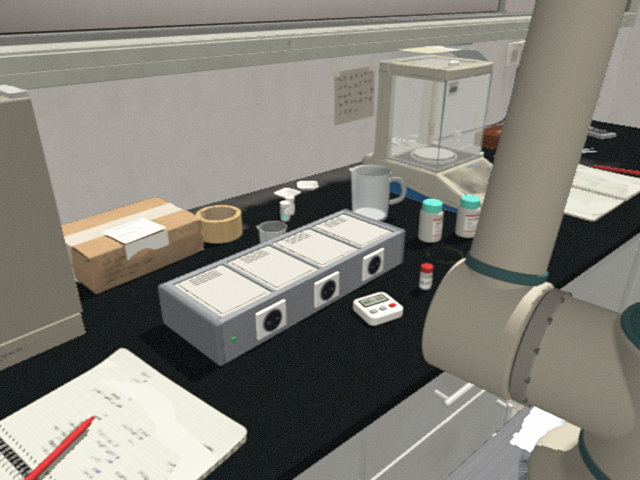

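View pics/side0.png

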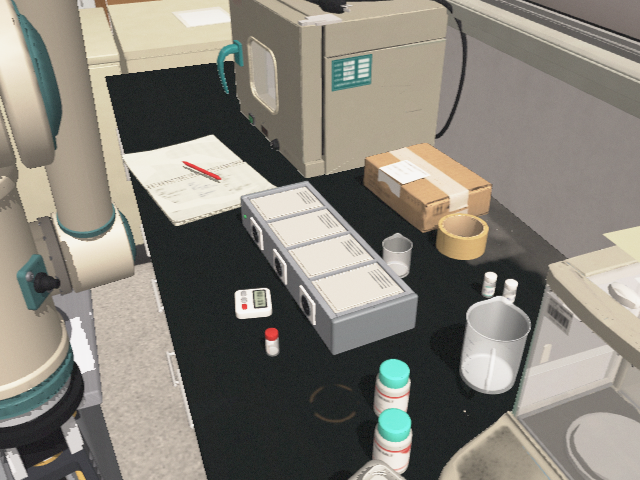

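View pics/wrist0.png

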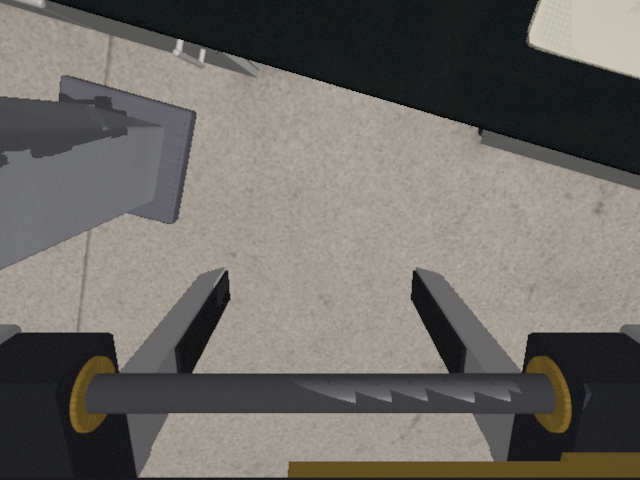

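Run:
```python
import cv2
a=cv2.imread("pics/side0.png")[170:360,225:425]; cv2.imwrite("pics/side0c.png",cv2.resize(a,None,fx=3.1,fy=3.1,interpolation=cv2.INTER_CUBIC))
a=cv2.imread("pics/scene0.png")[200:370,150:415]; cv2.imwrite("pics/scene0c.png",cv2.resize(a,None,fx=3,fy=3,interpolation=cv2.INTER_CUBIC))
```

```text
(no output)
```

View pics/side0c.png

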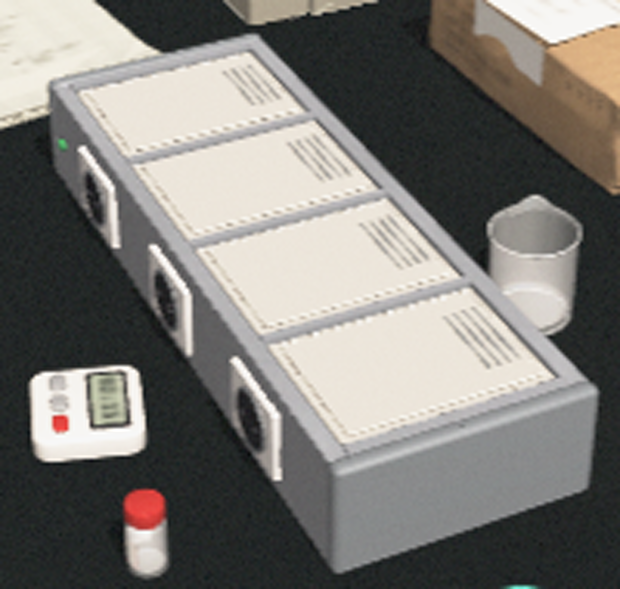

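View pics/scene0c.png

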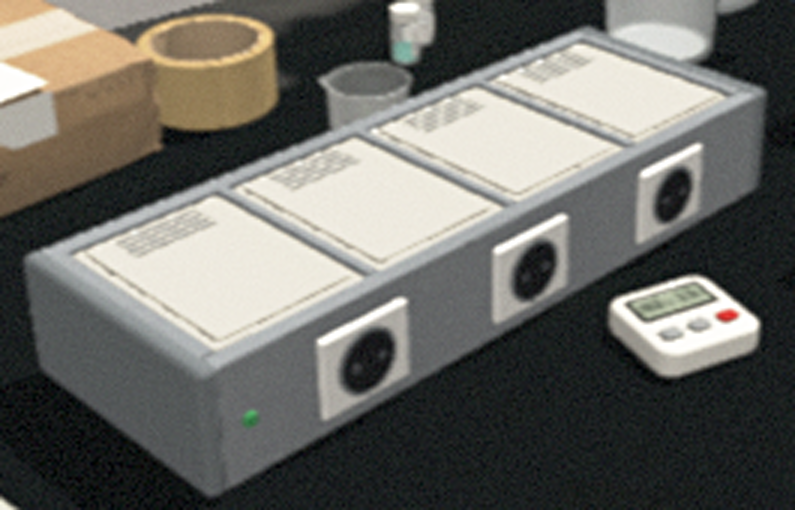

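```bash
cat > h.py <<'E'
import numpy as np
from scipy.optimize import least_squares
def load(n): d=np.load(n+".npz"); return {k:d[k] for k in d}
def proj(c,P):
    p=np.atleast_2d(P)@c["R"].T+c["t"]; f=240/np.tan(np.radians(float(c["fovy"]))/2)
    return np.c_[c["cx"]+f*p[:,0]/p[:,2], c["cy"]+f*p[:,1]/p[:,2]]
def ray(c,uv,z):
    f=240/np.tan(np.radians(float(c["fovy"]))/2); d=c["R"].T@np.array([(uv[0]-c["cx"])/f,(uv[1]-c["cy"])/f,1]); o=-c["R"].T@c["t"]
    return o+d*(z-o[2])/d[2]
E
python3 - <<'E'
from h import *
S=load("side0");C=load("scene0")
X,Y=.062,.0455
side={(1,-1,1):(80,92),(1,1,1):(252,52),(1,1,-1):(308,110),(1,-1,-1):(135,158),(4,-1,1):(272,345),(4,1,1):(468,290),(4,1,-1):(557,378),(4,-1,-1):(345,445)}
sc={(1,-1,1):(215,345),(1,-1,-1):(360,275),(1,1,1):(78,255),(1,1,-1):(215,195),(4,1,-1):(589,40),(4,-1,-1):(730,97),(4,-1,1):(628,143),(4,1,1):(498,82)}
obs=[]
for k,(u,v) in side.items(): obs.append((S,k,(225+u/3.1,170+v/3.1)))
for k,(u,v) in sc.items(): obs.append((C,k,(150+u/3,200+v/3)))
def W(p,k):
    i,a,b=k; l=np.array([a*X, .15-.1*(i-1)+b*Y]); c,s=np.cos(p[2]),np.sin(p[2])
    return np.array([p[0]+c*l[0]-s*l[1],p[1]+s*l[0]+c*l[1],.07])
def fun(p,w=None): return np.concatenate([proj(c,W(p,k))[0]-o for c,k,o in obs])
r=least_squares(fun,[.5,-.1,0]); print(r.x,np.degrees(r.x[2])); print(np.round(r.fun.reshape(-1,2),1).tolist())
for i in range(1,5):
  print(i,W(r.x,(i,0,0)), W(r.x,(i,42/62,0)), "axle",W(r.x,(i,14/62,0)))
print("beaker base",ray(S,(225+540/3.1,170+310/3.1),.0), "timer",ray(S,(253,304),.018),"vial",ray(S,(272,352),0))
for c in(S,C): print(-c["R"].T@c["t"])
E
```

```text
[0.56199735 0.0015434  0.07456415] 4.272211288367974
[[-1.1, -1.2], [-0.4, -1.1], [0.1, 0.3], [-2.8, -0.9], [-2.2, -0.6], [0.3, -1.5], [-0.8, 0.1], [-1.7, -0.2], [0.2, -1.5], [1.7, -2.4], [-1.9, -3.3], [1.0, -3.2], [-1.9, -1.4], [0.3, -2.3], [2.7, -2.3], [-3.5, -2.3]]
1 [0.55082309 0.15112661 0.07      ] [0.59270638 0.1542554  0.07      ] axle [0.56478419 0.15216954 0.07      ]
2 [0.55827259 0.05140447 0.07      ] [0.60015589 0.05453326 0.07      ] axle [0.57223369 0.0524474  0.07      ]
3 [ 0.5657221  -0.04831767  0.07      ] [ 0.6076054  -0.04518888  0.07      ] axle [ 0.5796832  -0.04727474  0.07      ]
4 [ 0.57317161 -0.14803981  0.07      ] [ 0.61505491 -0.14491101  0.07      ] axle [ 0.58713271 -0.14699688  0.07      ]
beaker base [ 0.7048103  -0.04997919  0.        ] timer [ 0.41623857 -0.06988223  0.018     ] vial [ 0.41734855 -0.17455622  0.        ]
[ 0.2387934  -0.87490739  0.69755221]
[-0.05701414  0.48634789  0.47503694]
```

Call:
carry_out --steps '[[[0,0,0,0,0,0.0975],[0,0,0,0,0,0.0975],[3,-2.3,0,0,0,0],[3,-2.3,0,0,0,0],[3,-2.3,0,0,0,0],[3,-2.3,0,0,0,0],[3,-2.3,0,0,0,0],[3,-2.3,0,0,0,0]]]' --claw 0 --newtons 20

```text
time: 0.95
tool_pos: [0.3233, -0.4019, 0.1825]
orientation: [-180.0, 0.0, 4.3]
force: [0.3, -0.8, 0.0]
gripper_width: 0.357
```

Call:
carry_out --steps '[[[3,-2.3,0,0,0,0],[3,-2.3,0,0,0,0],[3,-2.3,0,0,0,0],[3,-2.3,0,0,0,0],[3,-2.3,0,0,0,0],[3,-2.3,0,0,0,0],[3,-2.3,0,0,0,0],[0,0,0,0,0,0]]]'

```text
time: 1.75
tool_pos: [0.5227, -0.2237, 0.1822]
orientation: [-179.9, -0.1, 4.5]
force: [-1.1, 0.6, -0.5]
gripper_width: 0.001
```

Run:
```python
from workcell import manip
import cv2,numpy as np
from h import *
for n in ["scene","side","wrist"]:
    s=manip.snapshot(n); cv2.imwrite(f"pics/{n}1.png",s["frame"][:,:,::-1])
    np.savez(f"{n}1.npz",**{k:s[k] for k in ["fovy","cx","cy","R","t"]})
s=manip.get_state();print(s["tool_pos"],s["orientation"],s["force"])
```

```text
[ 0.51924302 -0.2269711   0.1822553 ] [1.79996674e+02 7.93195297e-02 4.31907496e+00] [ 0.15492852 -0.26707882 -0.06009544]
```

View pics/wrist1.png

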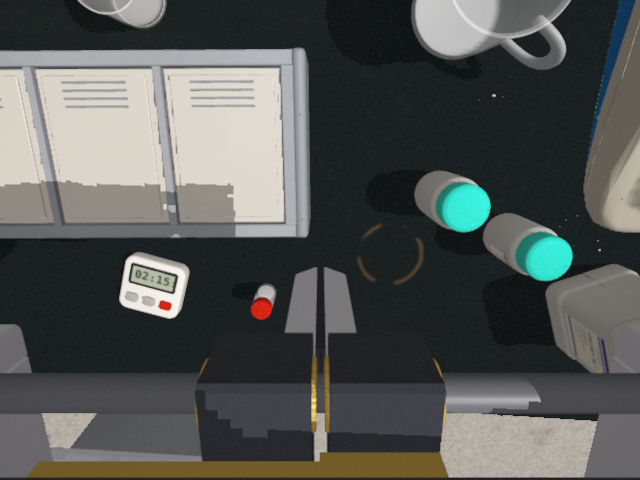

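View pics/side1.png

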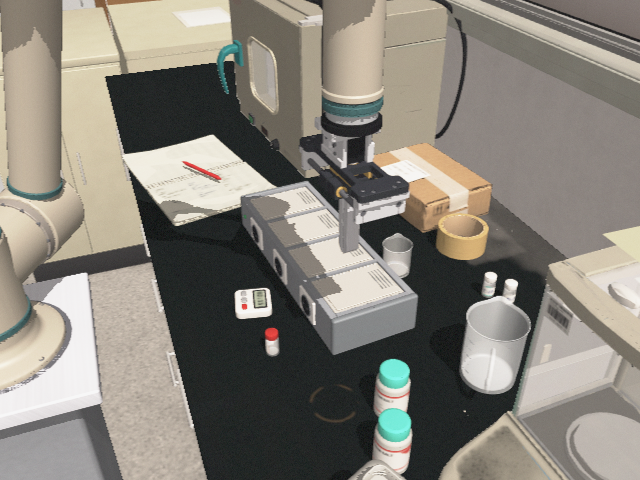

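Run:
```python
from h import *
import cv2
Wc=load("wrist1")
for uv in [(168,68),(282,68),(285,223),(177,223),(40,68),(152,68),(162,223),(60,223),(0,52),(300,48)]: print(uv,ray(Wc,uv,.07).round(4))
a=cv2.imread("pics/wrist1.png")[30:250,0:320]; cv2.imwrite("pics/wrist1c.png",cv2.resize(a,None,fx=2.5,fy=2.5,interpolation=cv2.INTER_CUBIC))
```

```text
(168, 68) [ 0.6308 -0.1002  0.07  ]
(282, 68) [ 0.6375 -0.1879  0.07  ]
(285, 223) [ 0.5142 -0.1966  0.07  ]
(177, 223) [ 0.5071 -0.1038  0.07  ]
(40, 68) [ 0.6232 -0.0018  0.07  ]
(152, 68) [ 0.6298 -0.0879  0.07  ]
(162, 223) [ 0.5061 -0.0909  0.07  ]
(60, 223) [ 0.4993 -0.0033  0.07  ]
(0, 52) [0.6323 0.0273 0.07  ]
(300, 48) [ 0.6526 -0.2009  0.07  ]
```

View pics/wrist1c.png

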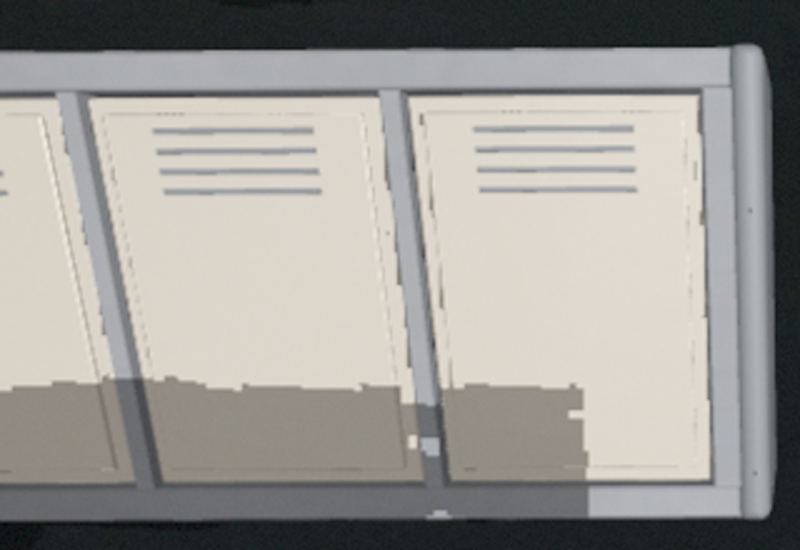

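Call:
carry_out --steps '[[[2.54,-1.87,1.0,0,0,0],[2.54,-1.87,1.0,0,0,0],[2.54,-1.87,1.5,0,0,0],[2.54,-1.86,1.5,0,0,0],[0,0,2,0,0,0],[0,0,2,0,0,0],[0,0,1,0,0,0],[0,0,0,0,0,0]]]'

```text
time: 2.7
tool_pos: [0.6137, -0.1456, 0.0812]
orientation: [-179.9, 0.2, 4.2]
force: [-0.8, -0.6, -0.2]
gripper_width: 0.008
```

Call:
carry_out --steps '[[[0,0,0.3,0,0,0],[0,0,0.2,0,0,0],[0,0,0.1,0,0,0],[0,0,0,0,0,0],[0,0,0,0,0,0]]]'

```text
time: 3.2
tool_pos: [0.6158, -0.1449, 0.0771]
orientation: [180.0, -0.0, 4.3]
force: [-0.6, -0.2, 0.4]
gripper_width: 0.005
```

Call:
carry_out --steps '[[[0,0,0.2,0,0,0],[0,0,0.2,0,0,0],[0,0,0.1,0,0,0],[0,0,0,0,0,0]]]'

```text
time: 3.6
tool_pos: [0.6154, -0.1448, 0.0713]
orientation: [-180.0, 0.0, 4.3]
force: [0.3, 0.5, -0.3]
gripper_width: 0.006
```

Call:
carry_out --steps '[[[0,0,0.1,0,0,0],[0,0,0,0,0,0]]]'

```text
time: 3.8
tool_pos: [0.6155, -0.1448, 0.0705]
orientation: [180.0, 0.0, 4.3]
force: [0.3, 0.3, 0.1]
gripper_width: 0.003
```

Call:
carry_out --steps '[[[0,0,0.1,0,0,0],[0,0,0,0,0,0]]]'

```text
time: 4.0
tool_pos: [0.6155, -0.1448, 0.0695]
orientation: [180.0, 0.0, 4.3]
force: [0.1, 0.4, 0.1]
gripper_width: 0.008
```

Call:
carry_out --steps '[[[0,0,0.05,0,0,0],[0,0,0,0,0,0]]]'

```text
time: 4.2
tool_pos: [0.6155, -0.1449, 0.0691]
orientation: [180.0, 0.0, 4.3]
force: [0.5, -0.9, 0.7]
gripper_width: 0.003
```

Call:
carry_out --steps '[[[0,0,0.05,0,0,0],[0,0,0,0,0,0]]]'

```text
time: 4.4
tool_pos: [0.6155, -0.1449, 0.0686]
orientation: [180.0, 0.0, 4.3]
force: [0.8, -0.7, -1.1]
gripper_width: 0.006
```

Call:
carry_out --steps '[[[0,0,0.05,0,0,0],[0,0,0,0,0,0]]]'

```text
time: 4.6
tool_pos: [0.6155, -0.1449, 0.0681]
orientation: [180.0, 0.0, 4.3]
force: [0.0, -0.1, -0.9]
gripper_width: 0.003
```

Call:
carry_out --steps '[[[0,0,0.05,0,0,0],[0,0,0,0,0,0]]]'

```text
time: 4.8
tool_pos: [0.6155, -0.1448, 0.0676]
orientation: [180.0, 0.0, 4.3]
force: [0.9, -0.3, -0.5]
gripper_width: 0.007
```

Call:
carry_out --steps '[[[0,0,0.1,0,0,0],[0,0,0,0,0,0]]]'

```text
time: 5.0
tool_pos: [0.6154, -0.1448, 0.0665]
orientation: [-180.0, 0.0, 4.3]
force: [-0.8, 0.4, 0.7]
gripper_width: 0.005
```

Call:
carry_out --steps '[[[0,0,0.1,0,0,0],[0,0,0,0,0,0]]]'

```text
time: 5.2
tool_pos: [0.6154, -0.1448, 0.0655]
orientation: [-180.0, 0.0, 4.3]
force: [0.0, 0.8, -0.8]
gripper_width: 0.008
```

Run:
```python
from workcell import manip
import cv2,numpy as np
for n in ["scene","side"]:
    s=manip.snapshot(n); a=s["frame"][:,:,::-1]
    a=a[150:400,200:450] if n=="side" else a[150:400,150:450]
    cv2.imwrite(f"pics/{n}2.png",cv2.resize(a,None,fx=2.4,fy=2.4,interpolation=cv2.INTER_CUBIC))
s=manip.get_state();print(s["tool_pos"],s["orientation"],s["force"],s["moment"])
```

```text
[ 0.6155575  -0.14487297  0.06563617] [1.79994538e+02 8.48766759e-04 4.28584019e+00] [-0.04686937  0.42801002  0.03133812] [-0.02599103 -0.00338759  0.00396407]
```

View pics/side2.png

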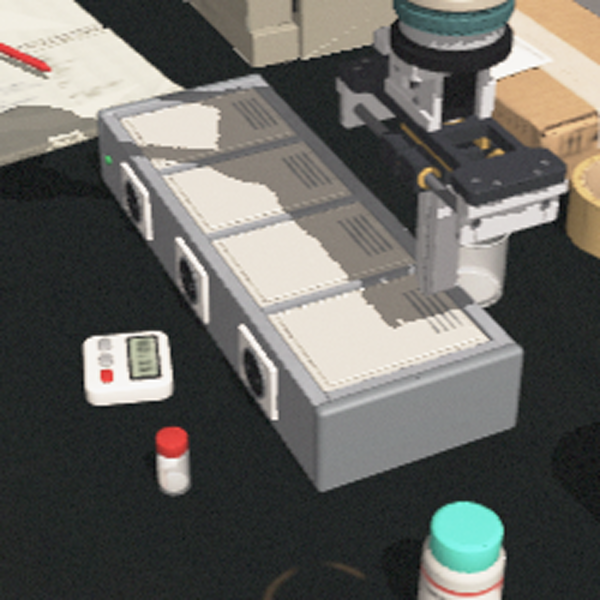

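View pics/scene2.png

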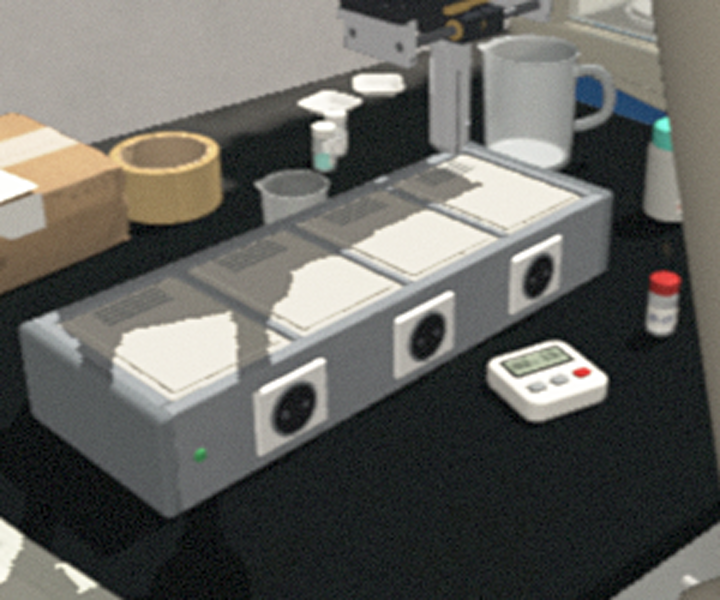

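```bash
python3 - <<'E'
from h import *
S=load("side0");C=load("scene0")
P=np.array([[0.6155,-.1449,.0655],[0.6155,-.1449,.080],[0.615,-.145,.07],[.6,-.146,.07]])
print((proj(S,P)-[200,150])*2.4); print((proj(C,P)-[150,150])*2.4)
E
cat pics/x 2>/dev/null
python3 - <<'E'
from workcell import manip
import cv2
s=manip.snapshot("side"); cv2.imwrite("pics/side3.png",cv2.resize(s["frame"][230:310,340:440,::-1],None,fx=7,fy=7,interpolation=cv2.INTER_CUBIC))
s=manip.snapshot("scene"); cv2.imwrite("pics/scene3.png",cv2.resize(s["frame"][180:260,300:400,::-1],None,fx=7,fy=7,interpolation=cv2.INTER_CUBIC))
E
```

```text
[[430.07293742 316.13709271]
 [431.12746034 299.39199875]
 [429.8002314  311.20925206]
 [410.52355846 316.78878155]]
[[446.83853113 175.76604206]
 [447.11818544 159.30707593]
 [447.43555312 170.83599492]
 [461.07372391 176.19768362]]
```

View pics/side3.png

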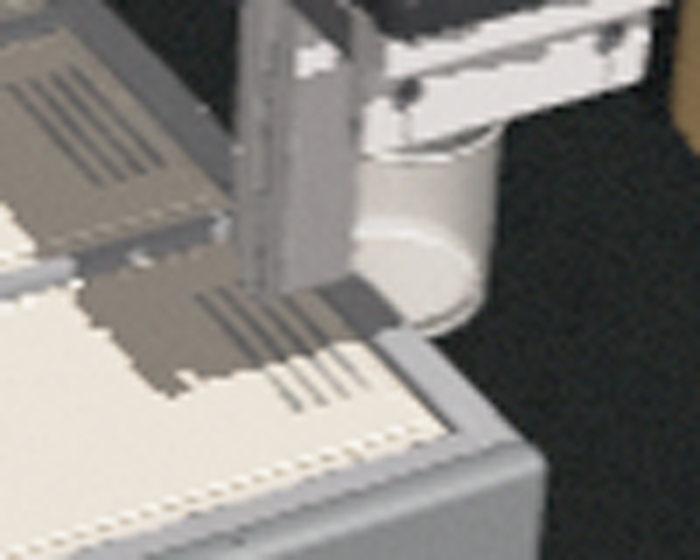

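View pics/scene3.png

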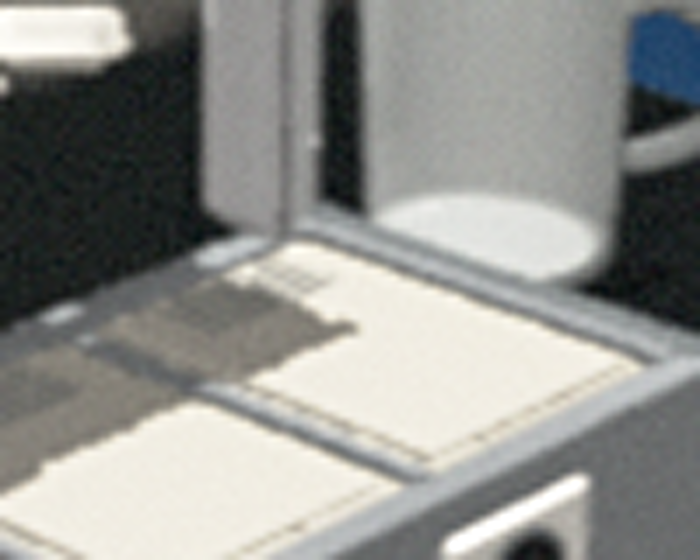

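Call:
carry_out --steps '[[[0,0,0.15,0,0,0],[0,0,0.15,0,0,0],[0,0,0,0,0,0]]]'

```text
time: 5.7
tool_pos: [0.6153, -0.1448, 0.0623]
orientation: [-180.0, 0.0, 4.3]
force: [0.5, 0.1, 0.4]
gripper_width: 0.004
```

Call:
carry_out --steps '[[[0,0,0.1,0,0,0],[0,0,0.1,0,0,0],[0,0,0,0,0,0]]]'

```text
time: 6.0
tool_pos: [0.6154, -0.1448, 0.0605]
orientation: [-180.0, 0.0, 4.3]
force: [-0.4, 0.7, -0.5]
gripper_width: 0.005
```

Call:
carry_out --steps '[[[0,0,0.1,0,0,0],[0,0,0.1,0,0,0],[0,0,0,0,0,0]]]'

```text
time: 6.3
tool_pos: [0.6154, -0.1448, 0.0585]
orientation: [-180.0, 0.0, 4.3]
force: [0.2, -0.8, -0.6]
gripper_width: 0.002
```

```bash
cat > look.py <<'E'
from workcell import manip
import cv2,sys,numpy as np
t=sys.argv[1]; u,v,w,h=map(int,sys.argv[2:6]); u2,v2=map(int,sys.argv[6:8])
f=400//h if len(sys.argv)<9 else int(sys.argv[8])
a=manip.snapshot("side")["frame"][v:v+h,u:u+w,::-1]
b=manip.snapshot("scene")["frame"][v2:v2+h,u2:u2+w,::-1]
im=np.hstack([a,b]); cv2.imwrite(f"pics/{t}.png",cv2.resize(im,None,fx=800/im.shape[1],fy=800/im.shape[1],interpolation=cv2.INTER_CUBIC))
s=manip.get_state();print(s["time"],s["tool_pos"],s["force"])
E
python3 look.py p4 340 220 100 100 290 170
```

```text
6.4 [ 0.61553959 -0.14485177  0.05863416] [0.30471542 0.35676624 0.71730177]
```

View pics/p4.png

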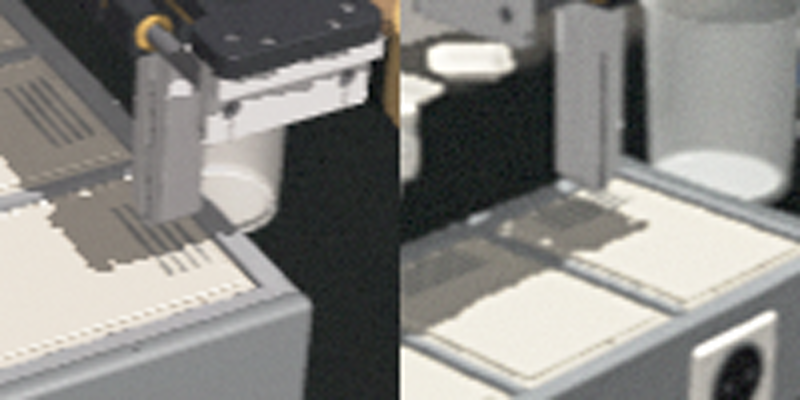

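Call:
carry_out --steps '[[[0,0,0.1,0,0,0],[0,0,0.1,0,0,0],[0,0,0,0,0,0]]]'

```text
time: 6.7
tool_pos: [0.6154, -0.1448, 0.0565]
orientation: [-180.0, 0.0, 4.3]
force: [-0.5, 0.5, -0.2]
gripper_width: 0.007
```

Call:
carry_out --steps '[[[0,0,0.1,0,0,0],[0,0,0.05,0,0,0],[0,0,0,0,0,0]]]'

```text
time: 7.0
tool_pos: [0.6155, -0.1448, 0.0551]
orientation: [180.0, 0.0, 4.3]
force: [-0.5, 1.0, 0.3]
gripper_width: 0.003
```

Call:
carry_out --steps '[[[0,0,0.1,0,0,0],[0,0,0.05,0,0,0],[0,0,0,0,0,0]]]'

```text
time: 7.3
tool_pos: [0.6155, -0.1448, 0.0535]
orientation: [180.0, 0.0, 4.3]
force: [-0.0, 0.7, -0.0]
gripper_width: 0.007
```

Call:
carry_out --steps '[[[0,0,0.1,0,0,0],[0,0,0,0,0,0]]]'

```text
time: 7.5
tool_pos: [0.6155, -0.1448, 0.0525]
orientation: [180.0, 0.0, 4.3]
force: [0.2, -0.3, 0.2]
gripper_width: 0.005
```

Call:
carry_out --steps '[[[0,0,0.1,0,0,0],[0,0,0,0,0,0]]]'

```text
time: 7.7
tool_pos: [0.6154, -0.1449, 0.0515]
orientation: [180.0, 0.0, 4.3]
force: [0.4, -0.2, -0.5]
gripper_width: 0.005
```

Call:
carry_out --steps '[[[0,0,0.1,0,0,0],[0,0,0,0,0,0]]]'

```text
time: 7.9
tool_pos: [0.6155, -0.1449, 0.0505]
orientation: [180.0, 0.0, 4.3]
force: [1.0, 0.2, -0.1]
gripper_width: 0.003
```

Call:
carry_out --steps '[[[0,0,0.1,0,0,0],[0,0,0,0,0,0]]]'

```text
time: 8.1
tool_pos: [0.6155, -0.1448, 0.0495]
orientation: [-180.0, 0.0, 4.3]
force: [1.1, -0.4, 0.1]
gripper_width: 0.006
```

```bash
python3 look.py p5 340 220 100 100 290 170
```

```text
8.2 [ 0.61554063 -0.14487498  0.04963294] [ 0.4569026   0.40143997 -0.1960424 ]
```

View pics/p5.png

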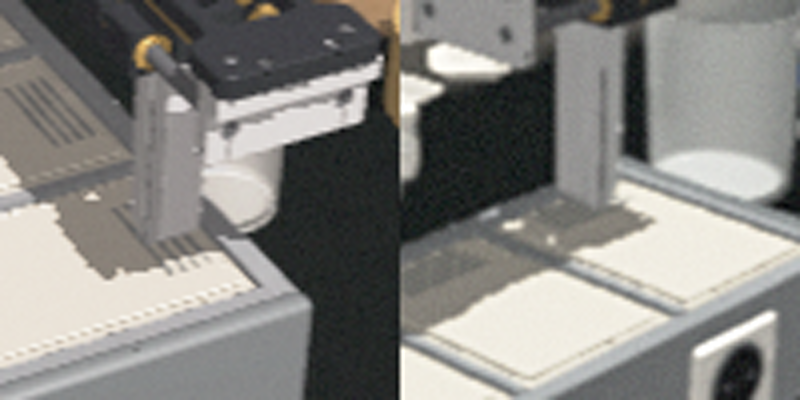

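Call:
carry_out --steps '[[[0,0,0.1,0,0,0],[0,0,0,0,0,0]]]'

```text
time: 8.4
tool_pos: [0.6155, -0.1448, 0.0485]
orientation: [180.0, 0.0, 4.3]
force: [-0.2, 0.8, 0.7]
gripper_width: -0.001
```

Call:
carry_out --steps '[[[0,0,0.1,0,0,0],[0,0,0,0,0,0]]]'

```text
time: 8.6
tool_pos: [0.6154, -0.1448, 0.0475]
orientation: [-180.0, 0.0, 4.3]
force: [-0.4, 0.3, -0.4]
gripper_width: 0.006
```

Call:
carry_out --steps '[[[0,0,0.1,0,0,0],[0,0,0,0,0,0]]]'

```text
time: 8.8
tool_pos: [0.6155, -0.1449, 0.047]
orientation: [180.0, -0.0, 4.3]
force: [-0.7, 0.3, 2.8]
gripper_width: 0.004
```

Call:
carry_out --steps '[[[0,0,0.1,0,0,0],[0,0,0,0,0,0]]]'

```text
time: 9.0
tool_pos: [0.6156, -0.1449, 0.0465]
orientation: [180.0, -0.0, 4.3]
force: [-1.3, -0.8, 5.5]
gripper_width: 0.003
```

Call:
carry_out --steps '[[[0,0,0.1,0,0,0],[0,0,0,0,0,0]]]'

```text
time: 9.2
tool_pos: [0.6157, -0.1449, 0.0461]
orientation: [180.0, -0.0, 4.3]
force: [-2.5, 1.8, 9.8]
gripper_width: 0.007
```

Call:
carry_out --steps '[[[0,0,-1.05,0,0,0],[0,-2.5,0,0,0,0],[0,-2.5,0,0,0,0],[0,-2.5,0,0,0,0],[0,-2.5,0,0,0,0],[0,0,0.3,0,0,0],[0,0,0.3,0,0,0],[0,0,0,0,0,0]]]'

```text
time: 10.0
tool_pos: [0.6079, -0.046, 0.0486]
orientation: [180.0, 0.0, 4.3]
force: [0.2, -0.5, 0.7]
gripper_width: 0.006
```

Call:
carry_out --steps '[[[0,0,0.1,0,0,0],[0,0,0.1,0,0,0],[0,0,0,0,0,0]]]'

```text
time: 10.3
tool_pos: [0.6083, -0.0461, 0.0473]
orientation: [180.0, -0.0, 4.2]
force: [0.5, -1.2, 1.4]
gripper_width: 0.004
```

Call:
carry_out --steps '[[[0,0,0.1,0,0,0],[0,0,0,0,0,0]]]'

```text
time: 10.5
tool_pos: [0.6084, -0.046, 0.0468]
orientation: [179.9, -0.0, 4.3]
force: [-0.9, -2.7, 4.5]
gripper_width: 0.007
```

Call:
carry_out --steps '[[[0,0,0.1,0,0,0],[0,0,0,0,0,0]]]'

```text
time: 10.7
tool_pos: [0.6084, -0.046, 0.0463]
orientation: [179.9, -0.1, 4.3]
force: [-2.3, -2.6, 7.8]
gripper_width: 0.008
```

Call:
carry_out --steps '[[[0,0,-1.0,0,0,0],[0,-2.5,0,0,0,0],[0,-2.5,0,0,0,0],[0,-2.5,0,0,0,0],[0,-2.5,0,0,0,0],[0,0,0.3,0,0,0],[0,0,0.3,0,0,0],[0,0,0,0,0,0]]]'

```text
time: 11.5
tool_pos: [0.6002, 0.0539, 0.0485]
orientation: [180.0, 0.1, 4.3]
force: [-0.9, -0.3, -0.1]
gripper_width: 0.004
```

Call:
carry_out --steps '[[[0,0,0.1,0,0,0],[0,0,0.1,0,0,0],[0,0,0,0,0,0]]]'

```text
time: 11.8
tool_pos: [0.6008, 0.0537, 0.0472]
orientation: [180.0, -0.0, 4.2]
force: [-0.2, -1.3, 0.1]
gripper_width: 0.003
```

Call:
carry_out --steps '[[[0,0,0.1,0,0,0],[0,0,0,0,0,0]]]'

```text
time: 12.0
tool_pos: [0.6009, 0.0538, 0.0468]
orientation: [179.9, -0.0, 4.3]
force: [-0.8, -2.0, 3.6]
gripper_width: 0.004
```

Call:
carry_out --steps '[[[0,0,0.1,0,0,0],[0,0,0,0,0,0]]]'

```text
time: 12.2
tool_pos: [0.6009, 0.0538, 0.0463]
orientation: [179.9, -0.0, 4.3]
force: [-2.3, -2.4, 7.9]
gripper_width: 0.006
```

Call:
carry_out --steps '[[[0,0,-1.0,0,0,0],[0,-2.5,0,0,0,0],[0,-2.5,0,0,0,0],[0,-2.5,0,0,0,0],[0,-2.5,0,0,0,0],[0,0,0.3,0,0,0],[0,0,0.3,0,0,0],[0,0,0,0,0,0]]]'

```text
time: 13.0
tool_pos: [0.5926, 0.1535, 0.0485]
orientation: [180.0, 0.1, 4.3]
force: [0.2, -1.8, -0.3]
gripper_width: 0.004
```

Call:
carry_out --steps '[[[0,0,0.1,0,0,0],[0,0,0.1,0,0,0],[0,0,0,0,0,0]]]'

```text
time: 13.3
tool_pos: [0.5934, 0.1536, 0.0472]
orientation: [180.0, -0.0, 4.2]
force: [0.0, -0.1, 0.7]
gripper_width: 0.004
```

Call:
carry_out --steps '[[[0,0,0.1,0,0,0],[0,0,0,0,0,0]]]'

```text
time: 13.5
tool_pos: [0.5935, 0.1538, 0.0464]
orientation: [180.0, -0.0, 4.3]
force: [0.2, -1.1, 2.0]
gripper_width: 0.004
```

Call:
carry_out --steps '[[[0,0,0.1,0,0,0],[0,0,0,0,0,0]]]'

```text
time: 13.7
tool_pos: [0.5936, 0.154, 0.0453]
orientation: [180.0, -0.1, 4.3]
force: [0.2, -1.3, 3.0]
gripper_width: 0.003
```

Call:
carry_out --steps '[[[0,0,0.25,0,0,0],[0,0,0.25,0,0,0],[0,0,0.25,0,0,0],[0,0,0.25,0,0,0]]]'

```text
time: 14.1
tool_pos: [0.5929, 0.1546, 0.0349]
orientation: [-180.0, 0.0, 4.3]
force: [-0.4, -0.7, 3.9]
gripper_width: 0.003
```

```bash
python3 look.py p6 220 130 150 150 150 180
```

```text
14.2 [0.5927698  0.15461014 0.0345116 ] [ 0.69943347 -0.52541875  2.37522782]
```

View pics/p6.png

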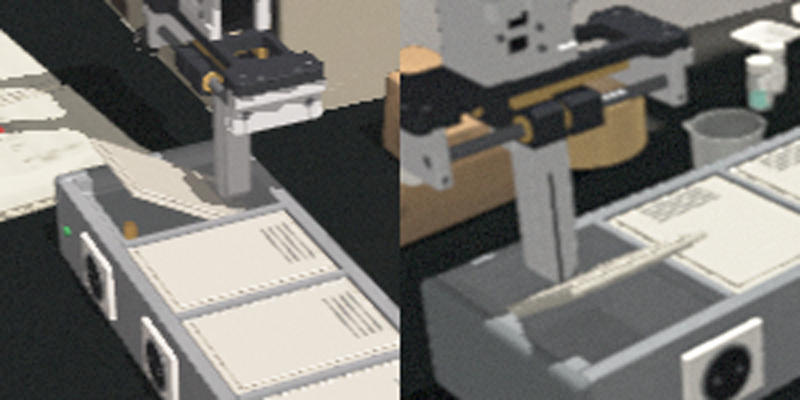

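Call:
carry_out --steps '[[[0,0,0.25,0,0,0],[0,0,0.25,0,0,0],[0,0,0.25,0,0,0],[0,0,0.25,0,0,0]]]'

```text
time: 14.6
tool_pos: [0.5933, 0.1545, 0.0249]
orientation: [-180.0, -0.0, 4.3]
force: [1.3, -0.7, 3.0]
gripper_width: 0.005
```

Call:
carry_out --steps '[[[0,0,0.2,0,0,0],[0,0,0.2,0,0,0],[0,0,0.2,0,0,0]]]'

```text
time: 14.9
tool_pos: [0.5932, 0.1543, 0.0189]
orientation: [180.0, -0.0, 4.3]
force: [0.4, 0.2, 1.3]
gripper_width: 0.006
```

```bash
python3 look.py p7 220 130 150 150 150 180
```

```text
15.0 [0.59301394 0.1542593  0.01869509] [0.33397807 0.17364286 0.45383426]
```

View pics/p7.png

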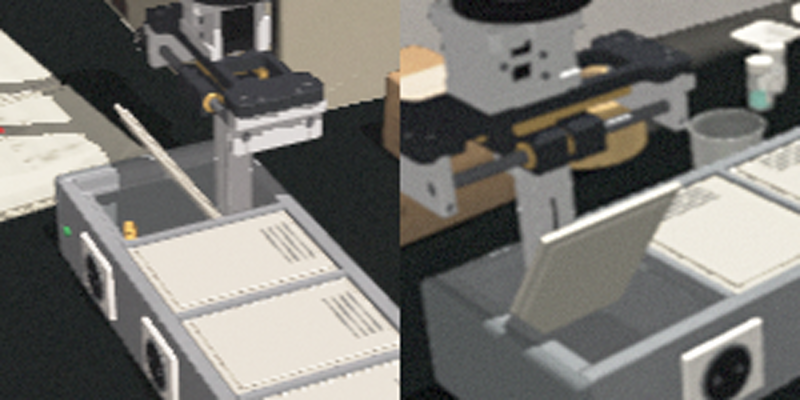

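Call:
carry_out --steps '[[[0,0,-3,0,0,0],[0,0,-4,0,0,0],[0,0,-4,0,0,0],[-3.5,0,0,0,0,0],[-3.5,0,0,0,0,0],[-3.5,0,0,0,0,0],[0,0,0,0,0,0]]]'

```text
time: 15.7
tool_pos: [0.4821, 0.146, 0.1285]
orientation: [180.0, 0.4, 4.3]
force: [0.3, 0.0, 0.9]
gripper_width: 0.007
```

Call:
carry_out --steps '[[[0,0,2,0,0,0],[0,0,2,0,0,0],[0,0,1.5,0,0,0],[0,0,0,0,0,0]]]'

```text
time: 16.1
tool_pos: [0.4868, 0.1461, 0.0719]
orientation: [180.0, 0.3, 4.3]
force: [0.3, -0.3, 0.3]
gripper_width: 0.005
```

```bash
python3 look.py p8 200 110 180 180 150 160
```

```text
16.2 [0.4887343  0.14645429 0.07400614] [-0.05655739  0.16374201 -0.05917404]
```

View pics/p8.png

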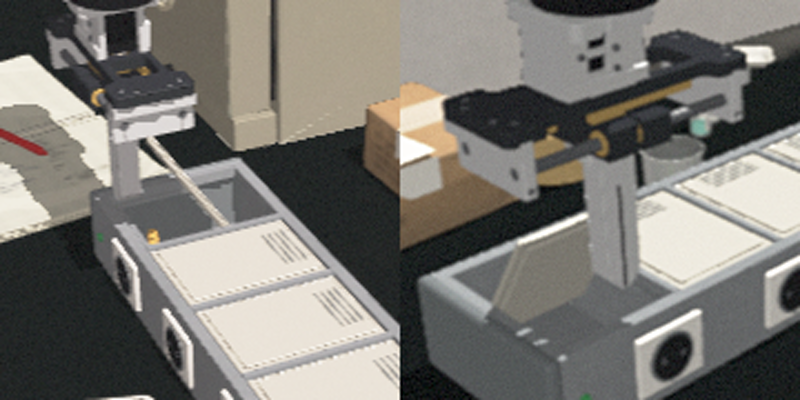

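Run:
```python
from h import *
S=load("side0");C=load("scene0")
c,s=np.cos(.0746),np.sin(.0746)
def p(dx,dy,z): return [.4887+c*dx-s*dy,.1464+s*dx+c*dy,z]
print("tip",proj(S,p(0,0,.097)),proj(C,p(0,0,.097)))
for z in (.13,.15,.17):
  for dx in (-.037,.037): print(z,dx,"side -y",proj(S,p(dx,-.088,z)).round(1),"scene +y",proj(C,p(dx,.088,z)).round(1))
print("obs side (225.9,141.5),(243.9,138.2) scene (179.3,203.9),(162.4,193.8)")
```

```text
tip [[256.51489447 197.08764465]] [[246.79762396 284.90766126]]
0.13 -0.037 side -y [[252.8 207.8]] scene +y [[207.6 298.6]]
0.13 0.037 side -y [[291.1 198.8]] scene +y [[175.6 277.6]]
0.15 -0.037 side -y [[252.1 198. ]] scene +y [[206.1 284.7]]
0.15 0.037 side -y [[290.7 189.2]] scene +y [[173.7 264.4]]
0.17 -0.037 side -y [[251.3 188.1]] scene +y [[204.5 270.4]]
0.17 0.037 side -y [[290.4 179.4]] scene +y [[171.8 250.9]]
obs side (225.9,141.5),(243.9,138.2) scene (179.3,203.9),(162.4,193.8)
```

Call:
carry_out --steps '[[[0.6,0,0,0,0,0],[0.6,0,0,0,0,0],[0.6,0,0,0,0,0],[0.6,0,0,0,0,0],[0.6,0,0,0,0,0],[0.6,0,0,0,0,0]]]'

```text
time: 16.8
tool_pos: [0.5245, 0.1492, 0.0741]
orientation: [180.0, 0.0, 4.3]
force: [-2.0, -1.3, -0.1]
gripper_width: 0.005
```

```bash
python3 look.py p9 220 110 140 140 170 180
```

```text
16.9 [0.52562366 0.14924765 0.07409137] [-0.61341861  0.22548586 -0.19300529]
```

View pics/p9.png

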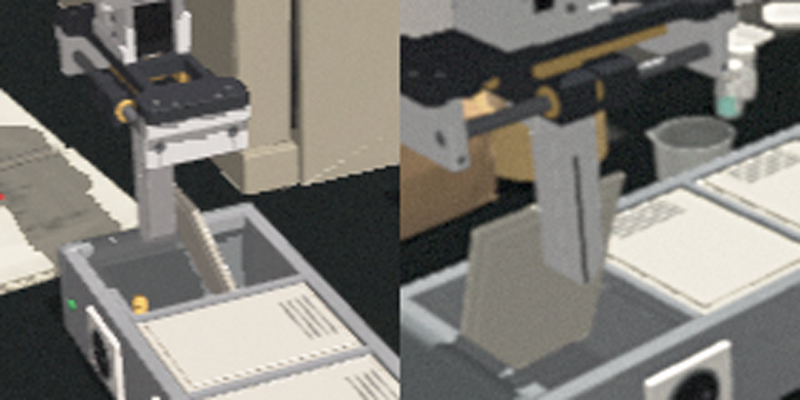

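Call:
carry_out --steps '[[[0.5,0,-0.4,0,0,0],[0.5,0,-0.4,0,0,0],[0.5,0,-0.4,0,0,0],[0.5,0,-0.4,0,0,0],[0.5,0,-0.4,0,0,0],[0.4,0,-0.4,0,0,0]]]'

```text
time: 17.5
tool_pos: [0.5536, 0.1513, 0.0985]
orientation: [180.0, 0.0, 4.3]
force: [-1.3, 0.6, -0.5]
gripper_width: 0.008
```

Call:
carry_out --steps '[[[0.3,0,0,0,0,0],[0.2,0,0,0,0,0],[0,0,0,0,0,0]]]'

```text
time: 17.8
tool_pos: [0.5588, 0.1517, 0.0982]
orientation: [180.0, -0.0, 4.3]
force: [-0.4, -0.4, 0.2]
gripper_width: 0.005
```

```bash
python3 look.py p10 220 110 140 140 170 180
```

```text
17.9 [0.55845938 0.15171412 0.09805851] [-0.84808412  0.16493741 -0.10887457]
```

View pics/p10.png

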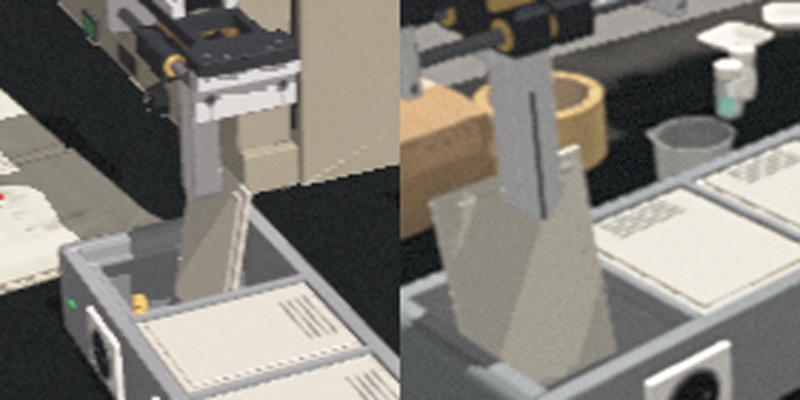

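Nearly there: the flap stands past upright. Pushing on in small steps to the stop.

Call:
carry_out --steps '[[[0.2,0,0,0,0,0],[0.1,0,0,0,0,0],[0,0,0,0,0,0]]]'

```text
time: 18.2
tool_pos: [0.5597, 0.1518, 0.0978]
orientation: [180.0, 0.2, 4.3]
force: [-3.6, -0.6, 1.8]
gripper_width: 0.007
```

Call:
carry_out --steps '[[[0.2,0,0,0,0,0],[0,0,0,0,0,0]]]'

```text
time: 18.4
tool_pos: [0.5598, 0.1518, 0.0978]
orientation: [180.0, 0.4, 4.3]
force: [-7.0, -1.2, 4.3]
gripper_width: 0.003
```

Call:
carry_out --steps '[[[0.2,0,0,0,0,0],[0,0,0,0,0,0]]]'

```text
time: 18.6
tool_pos: [0.5599, 0.1518, 0.0978]
orientation: [180.0, 0.6, 4.3]
force: [-10.9, -0.7, 7.0]
gripper_width: 0.002
```

Call:
carry_out --steps '[[[-1,0,0,0,0,0],[-2,0,0,0,0,0],[-3,0,-1,0,0,0],[-3,0,-2,0,0,0],[-3,0,-3,0,0,0],[0,0,0,0,0,0]]]'

```text
time: 19.2
tool_pos: [0.4457, 0.1436, 0.1618]
orientation: [-180.0, -0.5, 4.3]
force: [1.3, -0.7, -0.1]
gripper_width: 0.004
```

```bash
python3 look.py p11 220 130 120 120 160 200
python3 - <<'E'
from h import *
S=load("side0");C=load("scene0")
c,s=np.cos(.07456),np.sin(.07456)
for th in (1.57,1.65,1.75):
  for dy in (-.0455,.0455):
    r=.076; dx=-r*np.cos(th)+4e-3*-np.sin(th); z=.066+r*np.sin(th)-4e-3*np.cos(th)
    P=[.56478+c*dx-s*dy,.15217+s*dx+c*dy,z]
    print(th,dy,((proj(S,P)-[220,130])*3.333).round(0),((proj(C,P)-[160,200])*3.333+[400,0]).round(0))
E
```

```text
19.3 [0.44720302 0.14347436 0.15910814] [ 0.21408101 -0.2068772   0.26187516]
1.57 -0.0455 [[265. 163.]] [[663. 105.]]
1.57 0.0455 [[204.  98.]] [[492. 169.]]
1.65 -0.0455 [[275. 161.]] [[655. 101.]]
1.65 0.0455 [[214.  96.]] [[484. 165.]]
1.75 -0.0455 [[287. 159.]] [[645.  98.]]
1.75 0.0455 [[226.  94.]] [[474. 160.]]
```

View pics/p11.png

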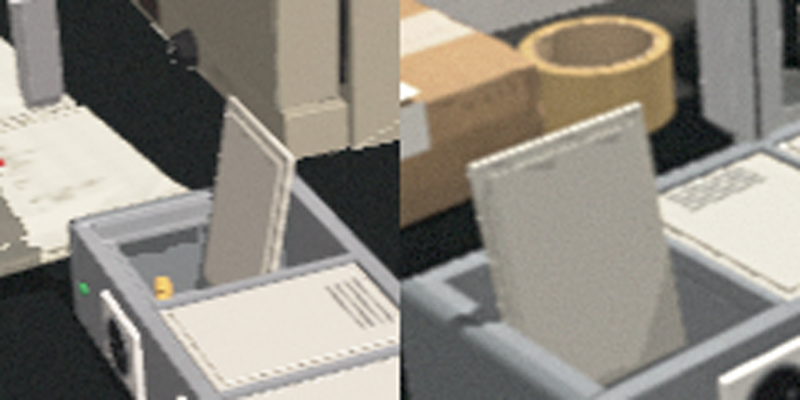

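```bash
python3 look.py p12 180 160 260 220 150 180
```

```text
19.4 [0.44670481 0.14327193 0.1575815 ] [-0.56174315  0.69233108  0.37895704]
```

View pics/p12.png

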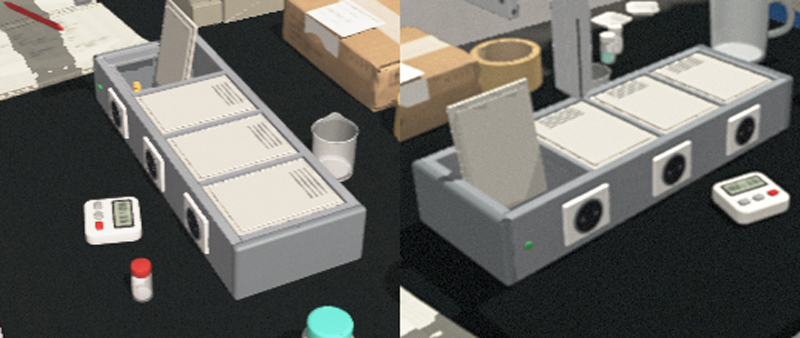

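The flap in place 1 stands open, leaning slightly away from the robot, and the gripper is clear of it. The timer, vial and beaker are where they were.

```bash
python3 -c "
from workcell import manip
print(manip.sign_off())"
```

```text
the job is handed in; nothing more can be done
None
```

The access flap is the leftmost cover (place 1). It now stands open at its stop, and I handed the job in at about 19.4 s of the 48 s allowed.

- **Finding it:** I pressed the ribs of all four covers with shut fingertips. Places 4, 3 and 2 were firm: about 1 mm of give at 8–10 N, as a blank should. Place 1 sank under 2–3 N.
- **Opening it:** I pressed the far end down to about 50°, then pushed the raised near end over from the robot's side. It stopped moving as the force rose to about 11 N, so I took that as the stop and backed off.
- **Final pictures:** With the gripper clear, the flap's top corners matched the positions predicted for 1.75 rad in both cameras, to about 1–2 camera pixels. The timer, vial and beaker showed no movement.
- **One disagreement:** The fingertips touched the cover tops when the TCP height read about 0.047 m, not the expected 0.070 m. In the pictures the tips also sat about 20 mm higher than the readings. I did not find the cause, so I took heights from touch and the pictures instead.

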